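# Unstack carved ornament blocks into their holding boards

## Robot

A 6-joint arm with a two-finger parallel gripper is mounted at the origin on the work surface. World frame = base frame: x ahead of the robot, y to its left, z up, the work surface at z = 0. Lengths are in mm, angles in rad, forces in N, time in s.
With the tool pointing down it reaches from about 400 to 925 mm from the base axis. Payload 12.5 kg.
Tool frame: the origin (TCP) lies midway between the tips of the shut fingers; the grasp point (between the pads) lies 19 mm behind it (env.tcp_to_grasp is the distance from the TCP to the grasp point, in mm); z points along the fingers, y is the line along which they close (so a half turn about z gives the same grasp; the last joint's range is limited). The gripper opens to 95 mm and grips with 3 to 60 N. Pads are 20 mm wide; open, the fingers measure 119 mm over their backs; the gripper's body (75 mm by 180 mm) begins 59 mm behind the grasp point.
Start: joints at [-1.283, 0.491, 1.559, -0, 1.092, -0.106], TCP at [239.837, -577.17, 214.661] pointing down, gripper open.
Joint ranges: [-3.1, 3.1], [-0.84, 2.19], [0.05, 2.79], [-1.13, 4.28], [0.06, 2.93], [-2.69, 2.69]. Speed limits (rad/s): [2.22, 2.22, 2.79, 3.14, 3.14, 3.14].

## Interface

Orientations are given as [roll, pitch, yaw] about the fixed x, y, z axes, in that order (R = Rz(yaw) Ry(pitch) Rx(roll)).
In Python, from cell import env gives the robot as it stands. The module is installed in compiled form; this text tells all that it offers.
- The arm moves only by the tool step_arm, never from a script. Its argument "plan" is a list that holds one entry, the list of rows, each a list of 5 numbers: the shift along the tool's x, y, z in mm, then the turn about the tool's z in degrees, then the opening, from -1 (shut) to 1 (fully open). A call has 1 to 8 rows; each row is the pose to reach, as a shift and turn from the pose commanded when the call began, along the tool's axes at that moment; what a row does not reach only later rows make up. A row lasts 1/12 s, in which the tool goes at most 41.7 mm and 7.16 degrees, less where a joint would pass 70% of its speed; a pose out of reach is approached as far as the arm can. A call with a gripper value outside its range is refused whole. The fingers move at their own pace and stop on an object; the grip force is fixed at half the most. Time passes only in rows, so rows that repeat a pose let the fingers close. It gives the time, the measured TCP pose, the force, the opening and the grip force at its end, in the units of the state.
- env.state(): the state, without advancing time (a new reading comes with each control period).
- env.read_camera(name): name is "scene" or "top" or "wrist"; returns the picture (384x512x3 uint8, blue, green, red); there is no depth.
- env.get_calibration(name): a dict with "K" (3x3 intrinsics, pixels), "extrinsics" (4x4, takes a point from world to camera coordinates). Camera axes: x right, y up, looking along -z (the intrinsics and any distortion apply to the point x, -y, -z); pixel columns grow to the right and rows downward; lengths in mm; the calibration is good to about 2 mm. A picture is of the moment at which its call begins: read the wrist's pose just before it. get_calibration takes no time and is no camera call; for the wrist camera it gives the pose at the moment of the call.
- env.job_done(): hands the job in; it is judged then, once.
The state is a dict: "t": time; "joints": joint angles; "qvel": joint speeds; "tau": joint torques, N m; "eef_pos": TCP position; "tcp_rot": TCP orientation; "ft_force": force on the tool from outside, world axes, zero at the start; "moment": the same for the moment, N m; "opening": opening from 0.0 (shut) to 1.0 (fully open); "grip_force": force on a finger pad.
Only numpy, scipy, OpenCV 4.12 (cv2) and the standard library are available. Lean on these libraries where they do the work, as an engineer would, in place of code of your own. Each camera call takes 0.05 s, during which the arm holds its last target. There are 200 camera calls.

## Task

Four carved wooden ornament blocks stand on the carver's bench in two stacks of two. Take the stacks apart and set each block in the holding board whose recess has its own shape and size, lying flat on the felt with the carved face up. Leave the mallet and the wax tin where they are.

Things in the scene. Friction and masses are not known exactly. Their poses are not given: they have to be found in the camera images.
- square_block: Carved block, square, 60 x 60 mm, with a thin incised square line round its flat top; lies on the bench as the bottom of one stack. Origin: centre of the underside; z up towards the carved face. Pale wood, 32 mm tall, flat underside. x and y lie along its sides.
- large_round_block: Carved block, round, diameter 60 mm, with a thin incised ring round its flat top; lies on the bench as the bottom of the other stack. Origin: centre of the underside; z up towards the carved face. Pale wood, 32 mm tall, flat underside.
- small_round_block: Carved rosette block, round, diameter 38 mm, with eight darker petals and a small button that rise up to 5 mm above its top; lies on top of one of the two stacks (either one, its underside 32 mm above the bench). Origin: centre of the underside; z up towards the carved face. Pale wood, 32 mm tall, flat underside.
- oblong_block: Carved fluted block, oblong, 54 mm along its x by 30 mm along its y, with three darker ribs along x that rise 2 mm above its top; lies on top of the stack that the small round block is not on (underside 32 mm above the bench). Origin: centre of the underside; z up towards the carved face. Pale wood, 32 mm tall, flat underside.
- square_board: Holding board for the square block. Fixed, plywood, 110 x 110 mm and 16 mm thick, with a grey felt-lined recess 6 mm deep in the middle of its top (recess floor 10 mm above the bench, rim 16 mm above it). Origin: centre of its underside, below the middle of the recess; z up. Recess: square, 76 x 76 mm, sides along x and y.
- large_round_board: Holding board for the large round block. Fixed, plywood, 110 x 110 mm and 16 mm thick, with a grey felt-lined recess 6 mm deep in the middle of its top (recess floor 10 mm above the bench, rim 16 mm above it). Origin: centre of its underside, below the middle of the recess; z up. Recess: round, diameter 76 mm.
- small_round_board: Holding board for the small round block. Fixed, plywood, 110 x 110 mm and 16 mm thick, with a grey felt-lined recess 6 mm deep in the middle of its top (recess floor 10 mm above the bench, rim 16 mm above it). Origin: centre of its underside, below the middle of the recess; z up. Recess: round, diameter 54 mm.
- oblong_board: Holding board for the oblong block. Fixed, plywood, 110 x 110 mm and 16 mm thick, with a grey felt-lined recess 6 mm deep in the middle of its top (recess floor 10 mm above the bench, rim 16 mm above it). Origin: centre of its underside, below the middle of the recess; z up. Recess: oblong, 70 mm along x by 46 mm along y.
- mallet: Bystander: loose wooden mallet lying to the robot's right of the work. Origin on the bench below the handle; the handle (26 mm wide) runs along x from -150 to +70 mm, the head (60 x 110 mm, 56 mm tall) is centred 100 mm along +x.
- wax_tin: Bystander: loose round metal wax tin with a brass-coloured lid, diameter 75 mm, 48 mm tall, standing to the robot's left of the work. Origin: centre of the underside.
Mind the look-alikes: they are no part of the job. What is shaped like the small_round_block but red is not meant.

How it is judged:
By the outcome, as a careful person would: the job done as asked, in the order asked, and still so for the second after the job is handed in, with the robot touching nothing.
It also fails if it takes over 96 s, if anything falls off the work surface, if the arm or the gripper's body presses on something with over 40 N, if the wrist force passes 120 N, or if a joint passes its speed limit or range.

## Working session

There is one attempt and no reset: what is moved stays moved. The work goes in short steps, Python scripts to look and compute and a tool call to move; the robot and the scene stay as the last step left them, time stands still between calls to the robot, and variables do not carry over. Pictures are saved under pics/ and viewed, at most 14 in all, crops included, and the job is handed in when it is done.

Besides the shell and the picture viewer there is one more tool, called after "Call:" by a JSON object that holds its "api" and its "payload", one argument or row to a line. step_arm: Moves the arm, as the interface text tells. Its arguments: {"type":"object","properties":{"plan":{"type":"array"}},"required":["plan"]}

```bash
mkdir -p pics; python3 - <<'E'
from cell import env
import cv2
for n in("top","scene"):
    cv2.imwrite(f"pics/{n}0.png",cv2.resize(env.read_camera(n),(800,600)))
    c=env.get_calibration(n);print(n,c)
s=env.state();print(s['t'],s['eef_pos'],s['tcp_rot'],s['opening'],env.tcp_to_grasp)
E
```

```text
top {'K': array([[452.57470474,   0.        , 254.09121787],
       [  0.        , 452.57470474, 201.27407561],
       [  0.        ,   0.        ,   1.        ]]), 'extrinsics': array([[-9.18037535e-02, -9.95776335e-01, -1.24971657e-03,
         4.14176872e+01],
       [ 9.74748941e-01, -9.01215846e-02,  2.04310064e-01,
        -5.40023789e+02],
       [-2.03559753e-01,  1.75382708e-02,  9.78905428e-01,
        -1.30675645e+03],
       [ 0.00000000e+00,  0.00000000e+00,  0.00000000e+00,
         1.00000000e+00]])}
scene {'K': array([[409.2080445 ,   0.        , 258.03392498],
       [  0.        , 409.2080445 , 193.71407411],
       [  0.        ,   0.        ,   1.        ]]), 'extrinsics': array([[ 8.73724948e-01,  4.86134459e-01, -1.66734393e-02,
        -4.86868676e+02],
       [-2.96426860e-01,  5.59316765e-01,  7.74142024e-01,
         1.25518892e+02],
       [ 3.85662848e-01, -6.71444745e-01,  6.32792322e-01,
        -1.45506039e+03],
       [ 0.00000000e+00,  0.00000000e+00,  0.00000000e+00,
         1.00000000e+00]])}
0.1 [ 239.74817997 -576.94094374  214.12084108] [-3.14058272e+00 -9.07080203e-05  3.93802986e-01] 1.0001990637992135 18.8
```

View pics/top0.png

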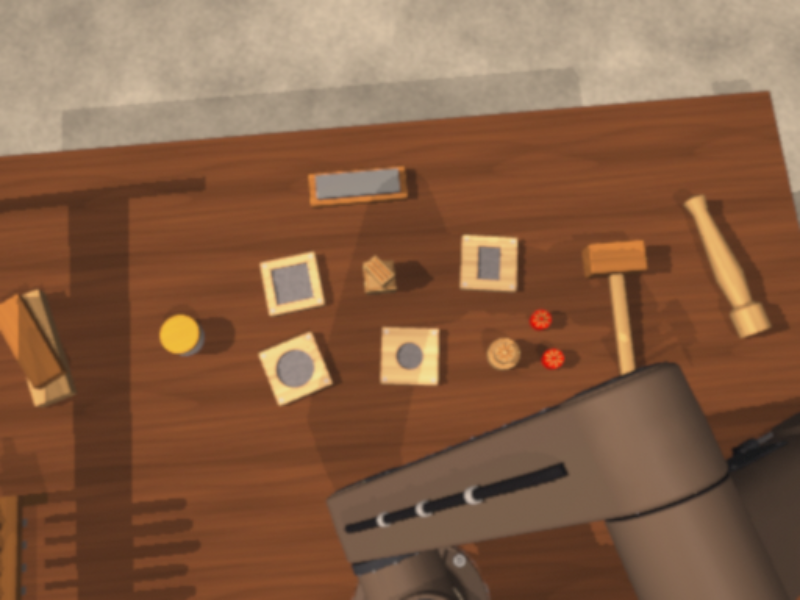

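View pics/scene0.png

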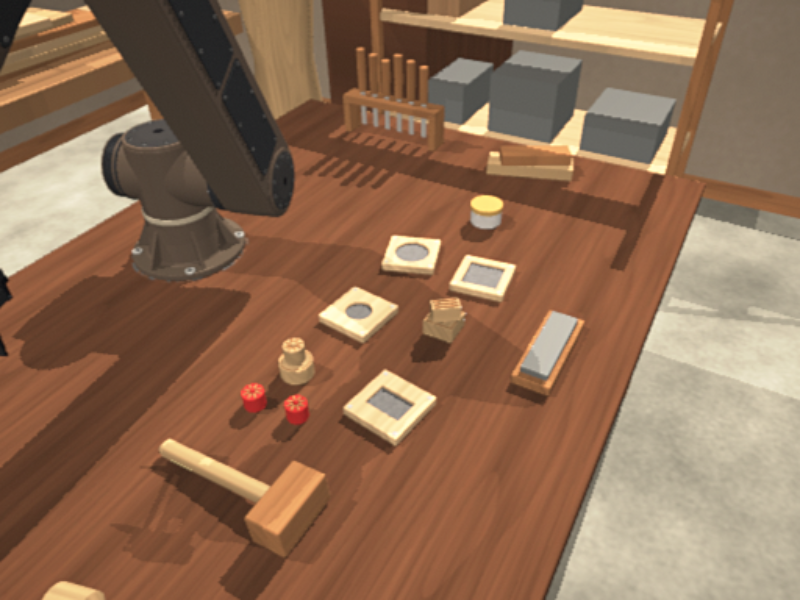

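```bash
cat > h.py <<'E'
from cell import env
import cv2, numpy as np
def P(n):
    c=env.get_calibration(n); return c["K"]@np.diag([1,-1,-1])@c["extrinsics"][:3]
def H(M,z,x1,y1,s):  # ortho px (u,v) -> image;  v down = -x, u right = -y, s px/mm, top-left = (x1,y1)
    return M@np.array([[0,-1/s,x1],[-1/s,0,y1],[0,0,z],[0,0,1.]])@np.eye(3) if 0 else M@np.vstack([[0,-1/s,x1],[-1/s,0,y1],[0,0,z],[0,0,1.]])
def rect(im,M,z,x1,y1,w,h,s): # w mm in y, h mm in x
    return cv2.warpPerspective(im,H(M,z,x1,y1,s),(int(w*s),int(h*s)),flags=cv2.INTER_CUBIC|cv2.WARP_INVERSE_MAP)
def px(M,p): q=M@np.append(p,1.); return q[:2]/q[2]
def back(M,uv,z):
    A=M; h=np.linalg.inv(np.c_[A[:,0],A[:,1],A[:,2]*z+A[:,3]])@[*uv,1]; return h[:2]/h[2]
E
python3 - <<'E'
from h import *
im=env.read_camera("top"); cv2.imwrite("pics/topraw.png",im); M=P("top")
k=.64
for n,u,v,z in [("sqb",292,283,16),("lrb",296,368,16),("srb",409,355,16),("obb",489,263,16),("obl",378,271,66),("small",504,351,66),("red1",541,319,34),("red2",553,357,34),("tin",180,334,48),("mal",617,252,56)]:
    print(n,back(M,(u*k,v*k),z).round())
a=cv2.resize(im[200:260,310:370],(400,400),interpolation=cv2.INTER_CUBIC)
b=cv2.resize(im[150:200,220:270],(400,400),interpolation=cv2.INTER_CUBIC)
cv2.imwrite("pics/crop1.png",np.hstack([a,b]))
E
```

```text
sqb [633. 194.]
lrb [462. 197.]
srb [467. -25.]
obb [ 638. -203.]
obl [629.  21.]
small [ 451. -203.]
red1 [ 511. -288.]
red2 [ 435. -301.]
tin [543. 412.]
mal [ 626. -450.]
```

View pics/crop1.png

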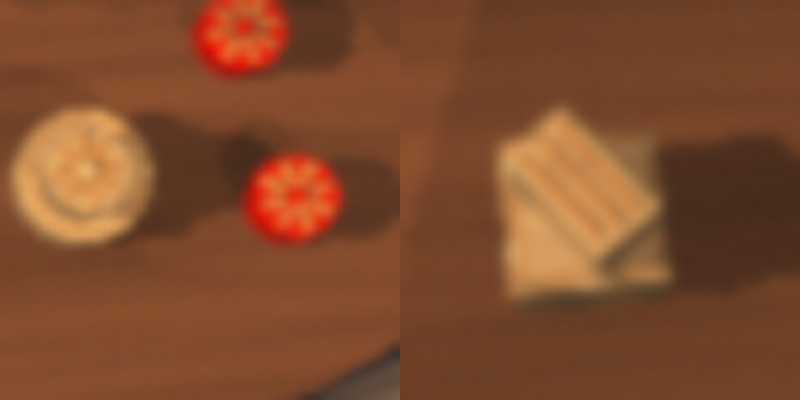

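Candidates for the rosette: the pale one on the round stack at (504,351), and red ones at (541,319) and (553,358). The pale one fits, since the red ones are look-alikes. The oblong block sits diagonally on the square block at (379,272). Next I'll move over the work for a wrist view.

Call:
{"api": "step_arm", "payload": {
  "plan": [
    [[30, -25, -25, 3, 1], [62, -52, -50, 6, 1], [94, -78, -75, 9, 1], [126, -105, -100, 12, 1], [157, -131, -125, 15, 1], [188, -157, -150, 18, 1], [219, -183, -175, 21, 1], [250, -209, -200, 22.6, 1]]
  ]
}}

```text
t: 0.82
eef_pos: [371.6, -323.4, 389.9]
tcp_rot: [3.142, -0.0, -0.004]
ft_force: [0.9, -0.3, -0.4]
opening: 1.003
grip_force: 0.0
```

Call:
{"api": "step_arm", "payload": {
  "plan": [
    [[18, -35, 0, 0, 1], [37, -70, 0, 0, 1], [56, -105, 0, 0, 1], [75, -140, 0, 0, 1], [94, -175, 0, 0, 1], [113, -210, 0, 0, 1], [132, -245, 0, 0, 1], [150, -280, 0, 0, 1]]
  ]
}}

```text
t: 1.48
eef_pos: [522.0, -43.3, 388.8]
tcp_rot: [3.141, 0.0, -0.001]
ft_force: [0.4, -0.0, -0.5]
opening: 1.0
grip_force: 0.0
```

```bash
python3 - <<'E'
from h import *
for i in range(4): env.read_camera("scene")
M=P("wrist"); np.save("Mw1",M); im=env.read_camera("wrist"); s=env.state()
cv2.imwrite("pics/w1raw.png",im); cv2.imwrite("pics/w1.png",cv2.resize(im,(800,600),interpolation=cv2.INTER_CUBIC))
cv2.imwrite("pics/topraw2.png",env.read_camera("top"))
print(s['t'],s['eef_pos'],s['tcp_rot']); E=env.get_calibration("wrist")["extrinsics"]; print(-E[:3,:3].T@E[:3,3],E[:3,:3])
E
```

```text
1.7333 [521.24304717 -45.41282633 388.60769941] [3.14142878e+00 6.98145296e-04 7.67348012e-05]
[589.08670828 -46.42409303 559.68359403] [[-6.59661624e-04 -9.99999734e-01  3.10567679e-04]
 [ 9.70315902e-01 -7.15188011e-04 -2.41839902e-01]
 [ 2.41840060e-01  1.41816255e-04  9.70316116e-01]]
```

View pics/w1.png

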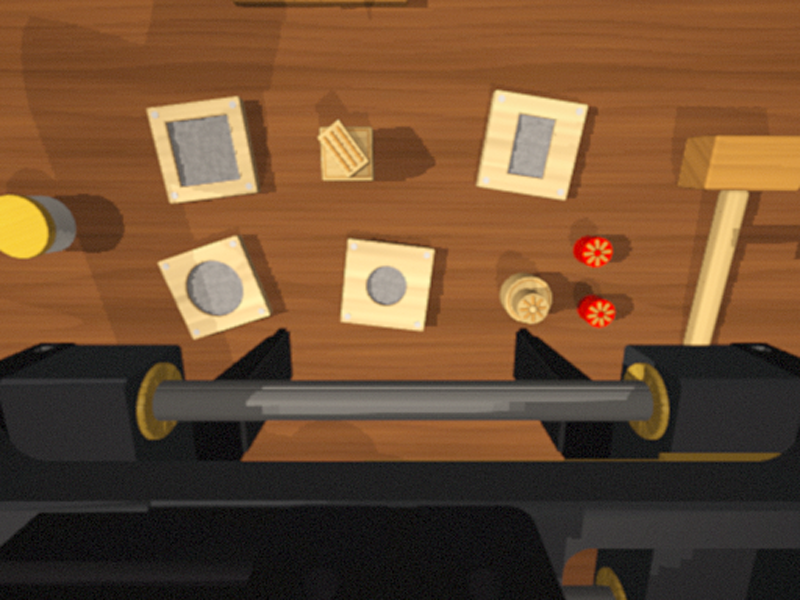

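```bash
python3 - <<'E'
from h import *
im=cv2.imread("pics/w1raw.png"); M=np.load("Mw1.npy")
x1,y1,s=720,270,2
R=rect(im,M,16,x1,y1,540,330,s)
hsv=cv2.cvtColor(R,cv2.COLOR_BGR2HSV)
m=((hsv[...,1]<50)&(hsv[...,2]>60)).astype(np.uint8); m=cv2.morphologyEx(m,cv2.MORPH_CLOSE,np.ones((5,5)))
for c in cv2.findContours(m,0,2)[0]:
    A=cv2.contourArea(c)/4
    if 1500<A<8000:
        (u,v),(w,h),a=cv2.minAreaRect(c); b=cv2.boxPoints(((u,v),(w,h),a))/s
        e=[b[1]-b[0],b[2]-b[1]]; L=max(e,key=np.linalg.norm) 
        print("felt",(round(x1-v/s,1),round(y1-u/s,1)),"size",round(w/s),round(h/s),"area",A,"long-side yaw deg",round(np.degrees(np.arctan2(-L[0],-L[1])),1))
def crop(z,x1,y1): return rect(im,M,z,x1,y1,100,100,4)
cv2.imwrite("pics/crop2.png",np.hstack([crop(64,680,70),crop(64,500,-150)]))
E
```

```text
felt (469.0, -23.8) size 49 50 area 1917.5 long-side yaw deg -45.0
felt (464.7, 201.0) size 71 71 area 3927.5 long-side yaw deg -112.6
felt (635.6, 196.7) size 73 72 area 5125.75 long-side yaw deg -173.0
felt (641.8, -200.5) size 42 67 area 2708.75 long-side yaw deg -8.5
```

View pics/crop2.png

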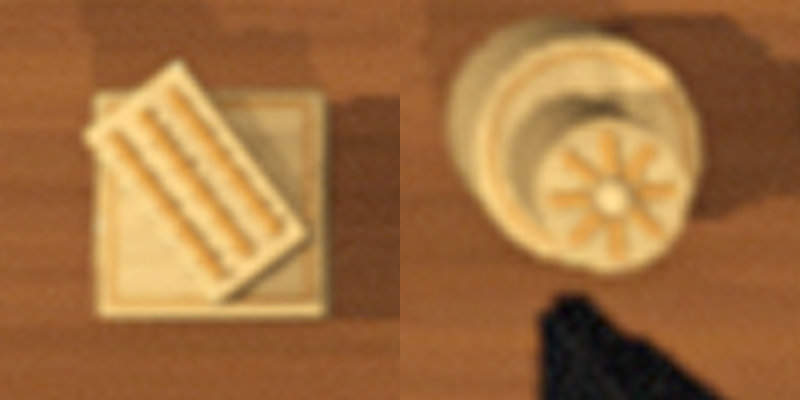

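Call:
{"api": "step_arm", "payload": {
  "plan": [
    [[-12, 26, 35, 0, 1], [-24, 53, 70, 0, 1], [-36, 80, 105, 0, 1], [-48, 106, 140, 0, 1], [-60, 132, 175, 0, 1], [-69.3, 158.2, 210, 0, 1], [-69.3, 158.2, 245, 0, 1], [-69.3, 158.2, 275, 0, 1]]
  ]
}}

```text
t: 2.45
eef_pos: [450.8, -206.7, 113.5]
tcp_rot: [3.14, -0.002, -0.005]
ft_force: [0.8, -1.3, -1.4]
opening: 1.002
grip_force: 0.0
```

```bash
python3 - <<'E'
from h import *
for i in range(4): env.read_camera("scene")
M=P("wrist"); im=env.read_camera("wrist"); s=env.state(); print(s['t'],s['eef_pos'],s['tcp_rot'])
np.save("Mw2",M); cv2.imwrite("pics/w2raw.png",im); cv2.imwrite("pics/w2.png",im)
E
```

```text
2.7 [ 452.63604129 -204.2709791   116.06499138] [ 3.14052054e+00 -1.60569033e-03 -1.47227191e-03]
```

View pics/w2.png

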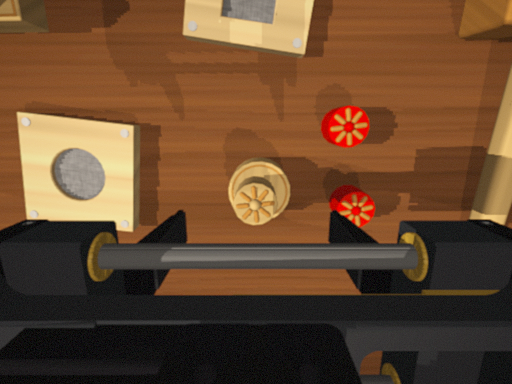

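The stack is at (258,195) with the button at (255,205). The red ones at (346,127) and (355,207) are well clear.

```bash
python3 - <<'E'
from h import *
M=np.load("Mw2.npy")
print(back(M,(255,204.5),69),back(M,(255,203.5),64),back(M,(348,127),36),back(M,(356,208),36))
E
```

```text
[ 452.85259261 -202.76104503] [ 452.19861019 -202.71496774] [ 515.14240109 -286.11812273] [ 438.95532489 -299.8569352 ]
```

Call:
{"api": "step_arm", "payload": {
  "plan": [
    [[0, -1, 25, 0, 1], [0, -1, 48, 0, 1], [0, -1, 65, 0, 1], [0, -1, 73, 0, 1], [0, -1, 74, 0, 1], [0, -1, 74, 0, -1], [0, -1, 74, 0, -1], [0, -1, 74, 0, -1]]
  ]
}}

```text
t: 3.37
eef_pos: [452.7, -202.8, 41.5]
tcp_rot: [3.14, -0.002, -0.0]
ft_force: [-0.2, -0.7, 0.5]
opening: 0.846
grip_force: 0.0
```

Call:
{"api": "step_arm", "payload": {
  "plan": [
    [[0, 0, 0, 0, -1], [0, 0, 0, 0, -1], [0, 0, 0, 0, -1], [0, 0, 0, 0, -1], [0, 0, 0, 0, -1], [0, 0, 0, 0, -1]]
  ]
}}

```text
t: 3.87
eef_pos: [452.1, -202.5, 40.2]
tcp_rot: [3.142, 0.0, -0.001]
ft_force: [-0.7, 1.1, 0.6]
opening: 0.427
grip_force: 0.0
```

Call:
{"api": "step_arm", "payload": {
  "plan": [
    [[0, 0, 0, 0, -1], [0, 0, 0, 0, -1], [0, 0, 0, 0, -1], [0, 0, 0, 0, -1], [0, 0, -8, 0, -1], [0, 0, -30, 0, -1], [0, 0, -60, 0, -1], [0, 0, -60, 0, -1]]
  ]
}}

```text
t: 4.53
eef_pos: [453.6, -203.3, 104.5]
tcp_rot: [3.138, -0.005, -0.001]
ft_force: [1.0, -0.8, -0.7]
opening: 0.394
grip_force: 30.0
```

Call:
{"api": "step_arm", "payload": {
  "plan": [
    [[3, -30, 0, 0, -1], [6, -60, 0, 0, -1], [9, -90, 0, 0, -1], [12, -120, 0, 0, -1], [14, -150, 0, 0, -1], [16.5, -179, 0, 0, -1], [16.5, -179, 30, 0, -1], [16.5, -179, 50, 0, -1]]
  ]
}}

```text
t: 5.2
eef_pos: [469.0, -22.0, 49.9]
tcp_rot: [3.141, -0.002, 0.002]
ft_force: [0.5, -0.1, -0.8]
opening: 0.391
grip_force: 30.0
```

```bash
python3 - <<'E'
from h import *
for i in range(4): env.read_camera("scene")
M=P("wrist"); im=env.read_camera("wrist"); s=env.state(); print(s['t'],s['eef_pos'],s['tcp_rot'],s['grip_force'])
np.save("Mw3",M); cv2.imwrite("pics/w3raw.png",im); cv2.imwrite("pics/w3.png",im)
E
```

```text
5.45 [469.03994344 -23.80803328  50.98406472] [ 3.14136653e+00 -6.65082862e-04 -1.04952465e-03] 29.999949038028717
```

View pics/w3.png

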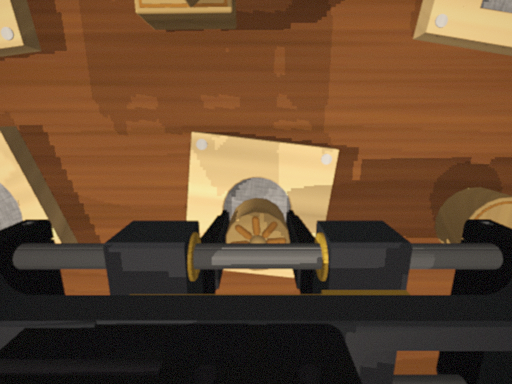

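The held rosette is at (257,235) over the recess, with the board's far corners at (192,132) and (338,150). I'll cross-check the board centre from that edge.

```bash
python3 - <<'E'
from h import *
M=np.load("Mw3.npy")
a,b=back(M,(192,132),16),back(M,(338,150),16); d=b-a; n=np.array([d[1],-d[0]])/np.linalg.norm(d)
print(a,b,np.linalg.norm(d),(a+b)/2+n*55)
E
```

```text
[529.3623198   24.30405534] [516.0724158  -84.74857662] 109.85944695311301 [468.12129142 -23.56880715]
```

Call:
{"api": "step_arm", "payload": {
  "plan": [
    [[0, 0, 15, 0, -1], [0, 0, 26, 0, -1], [0, 0, 30, 0, -1], [0, 0, 31.5, 0, -1], [0, 0, 32, 0, -1], [0, 0, 32, 0, -1], [0, 0, 32, 0, 0.2], [0, 0, 32, 0, 0.2]]
  ]
}}

```text
t: 6.12
eef_pos: [469.0, -23.6, 18.7]
tcp_rot: [3.141, -0.001, -0.001]
ft_force: [0.0, -0.5, 0.4]
opening: 0.484
grip_force: 0.0
```

Call:
{"api": "step_arm", "payload": {
  "plan": [
    [[0, 0, 0, 0, 0.3], [0, 0, 0, 0, 0.3], [0, 0, 0, 0, 0.3], [0, 0, -5, 0, 1], [0, 0, -30, 0, 1], [0, 0, -60, 0, 1], [0, 0, -90, 0, 1], [0, 0, -120, 0, 1]]
  ]
}}

```text
t: 6.78
eef_pos: [468.3, -23.4, 139.8]
tcp_rot: [-3.142, 0.0, -0.001]
ft_force: [0.6, 0.3, -0.3]
opening: 0.943
grip_force: 0.0
```

Call:
{"api": "step_arm", "payload": {
  "plan": [
    [[25, -7, 0, -6, 1], [52, -14, 0, -12, 1], [80, -21, 0, -18, 1], [108, -28, 0, -24, 1], [136, -36, 0, -30, 1], [166, -44, 0, -36, 1], [166, -44, 0, -38.5, 1], [166, -44, 15, -38.5, 1]]
  ]
}}

```text
t: 7.45
eef_pos: [636.8, 20.9, 125.0]
tcp_rot: [3.139, -0.003, 0.675]
ft_force: [-0.2, -0.7, 0.6]
opening: 0.999
grip_force: 0.0
```

```bash
python3 - <<'E'
from h import *
for i in range(4): env.read_camera("scene")
M=P("wrist"); im=env.read_camera("wrist"); s=env.state(); print(s['t'],s['eef_pos'],s['tcp_rot'])
np.save("Mw4",M); cv2.imwrite("pics/w4raw.png",im)
cv2.imwrite("pics/w4.png",np.hstack([rect(im,M,64,680,70,100,100,4),rect(im,M,32,680,70,100,100,4)]))
E
```

```text
7.7 [634.60778159  20.3213176  123.7436274 ] [3.14148162e+00 2.29744698e-05 6.70902485e-01]
```

View pics/w4.png

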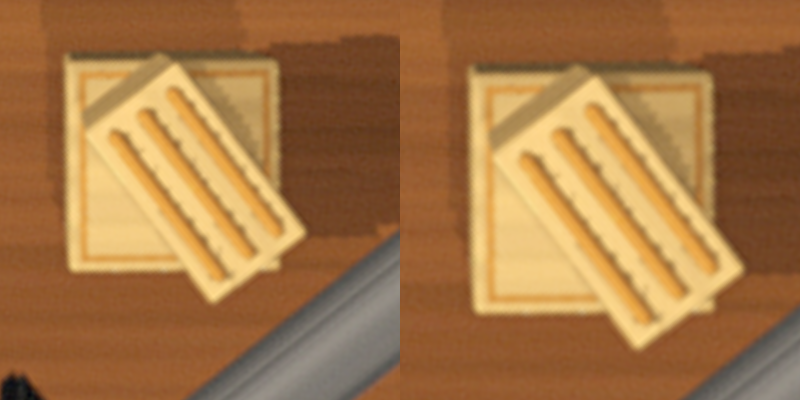

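The oblong block measures (633.9, 21.0), yaw 37°. The square block measures about (632, 22), yaw about 1°.

Call:
{"api": "step_arm", "payload": {
  "plan": [
    [[0, -1, 30, 1.4, 1], [0, -1, 55, 1.4, 1], [0, -1, 73, 1.4, 0.6], [0, -1, 80, 1.4, 0.4], [0, -1, 82, 1.4, 0.2], [0, -1, 82.5, 1.4, -0.1], [0, -1, 82.5, 1.4, -1], [0, -1, 82.5, 1.4, -1]]
  ]
}}

```text
t: 8.37
eef_pos: [634.7, 21.1, 42.0]
tcp_rot: [3.14, -0.001, 0.647]
ft_force: [0.7, 1.3, 0.0]
opening: 0.638
grip_force: 0.0
```

Call:
{"api": "step_arm", "payload": {
  "plan": [
    [[0, 0, 0, 0, -1], [0, 0, 0, 0, -1], [0, 0, 0, 0, -1], [0, 0, 0, 0, -1], [0, 0, 0, 0, -1], [0, 0, 0, 0, -1], [0, 0, 0, 0, -1]]
  ]
}}

```text
t: 8.95
eef_pos: [634.2, 21.1, 40.8]
tcp_rot: [3.141, -0.0, 0.647]
ft_force: [-0.6, -1.1, 3.9]
opening: 0.313
grip_force: 30.0
```

Call:
{"api": "step_arm", "payload": {
  "plan": [
    [[0, 0, -10, 0, -1], [0, 0, -35, 0, -1], [-5, 7, -60, 3, -1], [-21, 31, -70, 9, -1], [-38, 55, -70, 16, -1], [-55, 79, -70, 22, -1], [-72, 103, -70, 29, -1], [-89, 127, -70, 35, -1]]
  ]
}}

```text
t: 9.62
eef_pos: [639.5, -135.2, 111.5]
tcp_rot: [3.141, -0.001, 0.03]
ft_force: [0.7, 0.4, -0.1]
opening: 0.313
grip_force: 30.0
```

```bash
python3 - <<'E'
from h import *
for i in range(3): env.read_camera("scene")
s=env.state(); p=s['eef_pos'];y=s['tcp_rot'][2]; d=np.array([641.8,-200.5])-p[:2]
print(p,y,s['grip_force'],d@[np.cos(y),np.sin(y)],d@[np.sin(y),-np.cos(y)],np.degrees(y)+8.5)
E
```

```text
[ 639.48256758 -135.65115399  111.05997725] 0.03345352062729812 30.000374615192413 0.14711819769836998 64.8900737980419 10.416745541798024
```

Call:
{"api": "step_arm", "payload": {
  "plan": [
    [[0, 22, 0, 4, -1], [0, 44, 0, 8, -1], [0, 65, 0, 10.4, -1], [0, 65, 20, 10.4, -1], [0, 65, 40, 10.4, -1], [0, 65, 55, 10.4, -1], [0, 65, 60, 10.4, -1], [0, 65, 60, 10.4, -1]]
  ]
}}

```text
t: 10.43
eef_pos: [641.6, -197.5, 49.7]
tcp_rot: [-3.141, 0.002, -0.144]
ft_force: [-0.6, 0.8, 1.2]
opening: 0.314
grip_force: 30.0
```

```bash
python3 - <<'E'
from h import *
for i in range(2): env.read_camera("scene")
M=P("wrist"); im=env.read_camera("wrist"); s=env.state(); print(s['t'],s['eef_pos'],s['tcp_rot'],s['grip_force'])
np.save("Mw5",M); cv2.imwrite("pics/w5.png",im)
E
```

```text
10.5833 [ 642.56657581 -198.41529972   51.87757621] [ 3.14115593e+00 -1.46888527e-03 -1.44362969e-01] 29.99997228384018
```

View pics/w5.png

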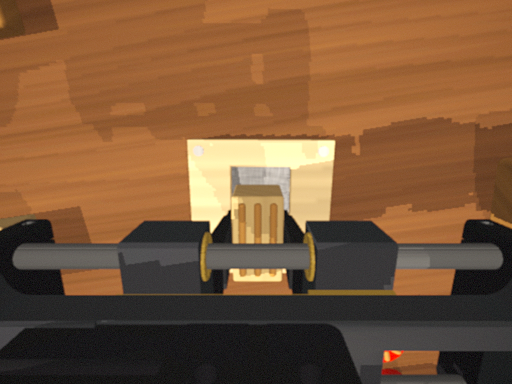

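The oblong block is aligned with its board (corners (187,140) and (336,140)). I'll shift 2 mm sideways and lower it.

Call:
{"api": "step_arm", "payload": {
  "plan": [
    [[0, 2, 14, 0, -1], [0, 2, 24, 0, -1], [0, 2, 30, 0, -1], [0, 2, 32, 0, -1], [0, 2, 32.3, 0, -1], [0, 2, 32.3, 0, -1], [0, 2, 32.3, 0, 0.2], [0, 2, 32.3, 0, 0.2]]
  ]
}}

```text
t: 11.25
eef_pos: [641.5, -200.7, 17.9]
tcp_rot: [-3.142, 0.0, -0.146]
ft_force: [0.5, 0.4, -0.0]
opening: 0.402
grip_force: 0.0
```

Call:
{"api": "step_arm", "payload": {
  "plan": [
    [[0, 0, 0, 0, 0.3], [0, 0, 0, 0, 0.3], [0, 0, 0, 0, 0.3], [0, 0, -5, 0, 1], [0, 0, -30, 0, 1], [0, 0, -60, 0, 1], [0, 0, -90, 0, 1], [0, 0, -120, 0, 1]]
  ]
}}

```text
t: 11.92
eef_pos: [641.5, -200.7, 140.0]
tcp_rot: [3.142, 0.0, -0.146]
ft_force: [0.3, -0.4, -0.1]
opening: 0.945
grip_force: 0.0
```

Call:
{"api": "step_arm", "payload": {
  "plan": [
    [[-30, 5, 0, -2, 1], [-62, 10, 0, -4, 1], [-94, 15, 0, -6, 1], [-126, 20, 0, -8.4, 1], [-156, 25, 0, -8.4, 1], [-183, 29, 0, -8.4, 1], [-183, 29, 0, -8.4, 1], [-183, 29, 0, -8.4, 1]]
  ]
}}

```text
t: 12.58
eef_pos: [456.0, -203.2, 139.2]
tcp_rot: [3.141, -0.001, -0.0]
ft_force: [0.3, -0.6, 0.3]
opening: 0.997
grip_force: 0.0
```

```bash
python3 - <<'E'
from h import *
for i in range(2): env.read_camera("scene")
M=P("wrist"); im=env.read_camera("wrist"); s=env.state(); print(s['t'],s['eef_pos'],s['tcp_rot'])
np.save("Mw6",M); cv2.imwrite("pics/w6raw.png",im)
a=rect(im,M,32,500,-150,100,100,4); t=cv2.imread("pics/topraw2.png")
cv2.imwrite("pics/w6.png",np.hstack([a,cv2.resize(im[:260],(512,400))[:, :400]]))
E
```

```text
12.7333 [ 457.45802163 -203.16374636  138.60158893] [ 3.14096280e+00 -1.01660875e-03  1.32851943e-03]
```

View pics/w6.png

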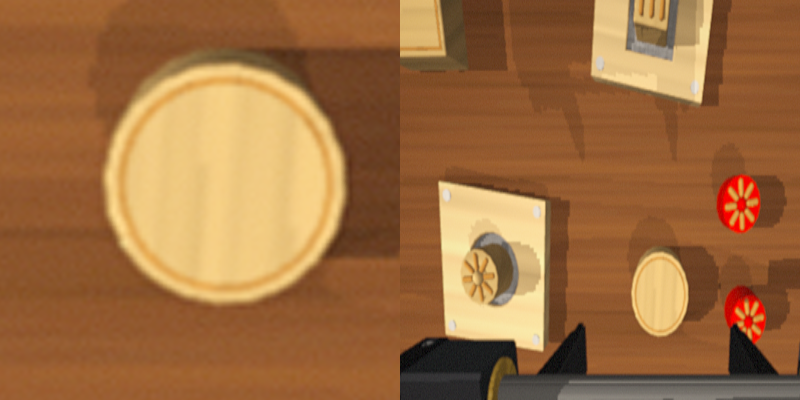

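The rosette sits in its recess. The large round block is at (454.5, -206.3), clear of the red ones.

Call:
{"api": "step_arm", "payload": {
  "plan": [
    [[-3, 3, 30, 0, 0.7], [-3, 3, 60, 0, 0.7], [-3, 3, 85, 0, 0.7], [-3, 3, 105, 0, 0.7], [-3, 3, 118, 0, 0.7], [-3, 3, 126, 0, 0.7], [-3, 3, 129, 0, 0.7], [-3, 3, 129, 0, -1]]
  ]
}}

```text
t: 13.4
eef_pos: [453.7, -205.8, 8.9]
tcp_rot: [-3.141, 0.0, 0.002]
ft_force: [-0.1, -0.5, -0.9]
opening: 0.819
grip_force: 0.0
```

Call:
{"api": "step_arm", "payload": {
  "plan": [
    [[0, 0, 0, 0, -1], [0, 0, 0, 0, -1], [0, 0, 0, 0, -1], [0, 0, 0, 0, -1], [0, 0, 0, 0, -1], [0, 0, 0, 0, -1], [0, 0, 0, 0, -1]]
  ]
}}

```text
t: 13.98
eef_pos: [453.8, -206.1, 10.1]
tcp_rot: [3.141, -0.001, 0.001]
ft_force: [-0.5, 1.2, 6.2]
opening: 0.628
grip_force: 30.0
```

Call:
{"api": "step_arm", "payload": {
  "plan": [
    [[0, 0, -12, 0, -1], [0, 0, -45, 0, -1], [0, -10, -80, 0, -1], [2, -45, -100, 0, -1], [3, -80, -100, 0, -1], [4, -115, -100, 0, -1], [5, -150, -100, 0, -1], [6, -185, -100, 0, -1]]
  ]
}}

```text
t: 14.65
eef_pos: [458.9, -19.4, 109.8]
tcp_rot: [3.141, -0.001, 0.001]
ft_force: [1.6, 0.4, -0.4]
opening: 0.628
grip_force: 30.0
```

Call:
{"api": "step_arm", "payload": {
  "plan": [
    [[1, -35, 0, 0, -1], [2, -70, 0, 0, -1], [3, -105, 0, 0, -1], [4, -140, 0, 0, -1], [4, -175, 0, 0, -1], [4, -205, 0, 0, -1], [4, -222, 15, 0, -1], [4, -222, 35, 0, -1]]
  ]
}}

```text
t: 15.32
eef_pos: [463.6, 204.3, 75.3]
tcp_rot: [-3.14, -0.004, 0.004]
ft_force: [-0.6, 0.4, -1.6]
opening: 0.626
grip_force: 30.0
```

```bash
python3 - <<'E'
from h import *
for i in range(2): env.read_camera("scene")
M=P("wrist"); im=env.read_camera("wrist"); s=env.state(); print(s['t'],s['eef_pos'],s['tcp_rot'],s['grip_force'])
np.save("Mw7",M); cv2.imwrite("pics/w7.png",im)
E
```

```text
15.4667 [462.1285625  201.05878751  73.76080143] [3.14076431e+00 2.49031865e-03 1.76141086e-03] 29.999898076057434
```

View pics/w7.png

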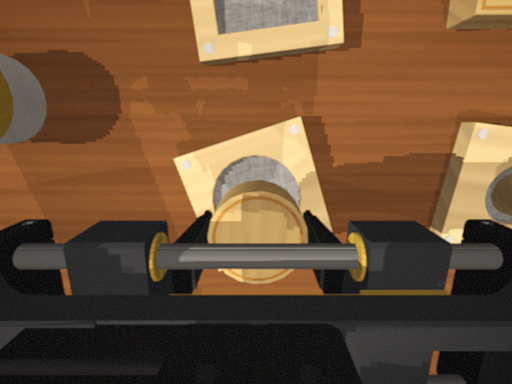

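The round block is over the round recess, with board corners at (175,159) and (301,118). I'll cross-check the centre.

```bash
python3 - <<'E'
from h import *
M=np.load("Mw7.npy")
a,b=back(M,(175,159),16),back(M,(301,118),16); d=b-a; n=np.array([d[1],-d[0]])/np.linalg.norm(d)
print(a,b,np.linalg.norm(d),(a+b)/2+n*55, env.state()['eef_pos'])
E
```

```text
[498.861468   270.19275396] [532.48178361 165.83737782] 109.6374486654988 [463.3213955  201.14931991] [462.1285625  201.05878751  73.76080143]
```

Call:
{"api": "step_arm", "payload": {
  "plan": [
    [[1.5, 0, 20, 0, -1], [1.5, 0, 36, 0, -1], [1.5, 0, 46, 0, -1], [1.5, 0, 51, 0, -1], [1.5, 0, 53, 0, -1], [1.5, 0, 53.5, 0, -1], [1.5, 0, 53.5, 0, 0.6], [1.5, 0, 53.5, 0, 0.6]]
  ]
}}

```text
t: 16.13
eef_pos: [464.8, 201.1, 21.5]
tcp_rot: [-3.141, -0.001, 0.001]
ft_force: [-0.3, 0.5, 0.2]
opening: 0.714
grip_force: 0.0
```

Call:
{"api": "step_arm", "payload": {
  "plan": [
    [[0, 0, 0, 0, 0.7], [0, 0, 0, 0, 0.7], [0, 0, 0, 0, 0.7], [0, 0, -5, 0, 1], [0, 0, -30, 0, 1], [0, 0, -60, 0, 1], [0, 0, -90, 0, 1], [0, 0, -110, 0, 1]]
  ]
}}

```text
t: 16.8
eef_pos: [464.7, 201.2, 133.6]
tcp_rot: [-3.141, -0.002, 0.001]
ft_force: [-0.7, -0.2, -0.1]
opening: 0.997
grip_force: 0.0
```

Call:
{"api": "step_arm", "payload": {
  "plan": [
    [[24, 25, 0, 0, 1], [50, 53, 0, 0, 1], [76, 81, 0, 0, 1], [102, 109, 0, 0, 1], [128, 137, 0, 0, 1], [154, 165, 0, 0, 1], [167, 179, 0, -1, 1], [167, 179, 0, -1, 1]]
  ]
}}

```text
t: 17.47
eef_pos: [633.8, 19.1, 130.9]
tcp_rot: [3.141, -0.001, 0.016]
ft_force: [-1.4, -0.2, -0.2]
opening: 1.002
grip_force: 0.0
```

```bash
python3 - <<'E'
from h import *
for i in range(2): env.read_camera("scene")
M=P("wrist"); im=env.read_camera("wrist"); s=env.state(); print(s['t'],s['eef_pos'],s['tcp_rot'])
np.save("Mw8",M); cv2.imwrite("pics/w8raw.png",im)
cv2.imwrite("pics/w8.png",np.hstack([rect(im,M,32,680,70,100,100,4),cv2.resize(im[:260],(512,400))[:, :400]]))
E
```

```text
17.6167 [630.88687002  22.71834229 130.83659905] [-3.14146141e+00  8.46897900e-04  1.81718930e-02]
```

View pics/w8.png

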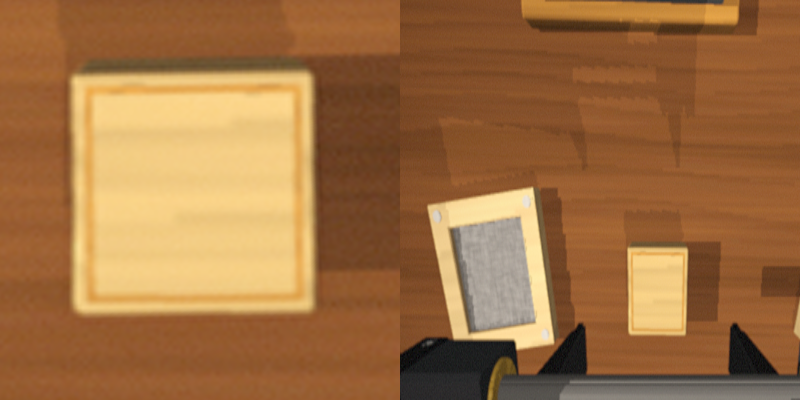

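Call:
{"api": "step_arm", "payload": {
  "plan": [
    [[1, 1, 30, 0.5, 1], [1, 1, 58, 0.5, 0.8], [1, 1, 82, 0.5, 0.7], [1, 1, 100, 0.5, 0.7], [1, 1, 112, 0.5, 0.7], [1, 1, 119, 0.5, 0.7], [1, 1, 121, 0.5, 0.7], [1, 1, 121, 0.5, -1]]
  ]
}}

```text
t: 18.28
eef_pos: [632.7, 21.7, 10.2]
tcp_rot: [3.141, -0.0, 0.01]
ft_force: [-0.1, 0.0, 0.0]
opening: 0.816
grip_force: 0.0
```

Call:
{"api": "step_arm", "payload": {
  "plan": [
    [[0, 0, 0, 0, -1], [0, 0, 0, 0, -1], [0, 0, 0, 0, -1], [0, 0, 0, 0, -1], [0, 0, 0, 0, -1], [0, 0, 0, 0, -1], [0, 0, 0, 0, -1]]
  ]
}}

```text
t: 18.87
eef_pos: [633.1, 21.3, 10.7]
tcp_rot: [3.141, -0.001, 0.01]
ft_force: [-0.4, 0.6, 6.0]
opening: 0.627
grip_force: 30.0
```

Call:
{"api": "step_arm", "payload": {
  "plan": [
    [[0, 0, -12, 0, -1], [0, 0, -40, 0, -1], [0, -10, -65, 0, -1], [2, -45, -65, -3, -1], [4, -80, -65, -6.5, -1], [5, -115, -65, -6.5, -1], [5, -150, -65, -6.5, -1], [5, -175, -65, -6.5, -1]]
  ]
}}

```text
t: 19.53
eef_pos: [635.6, 199.0, 75.8]
tcp_rot: [-3.141, -0.001, 0.124]
ft_force: [0.1, -1.0, -0.3]
opening: 0.63
grip_force: 30.0
```

```bash
python3 - <<'E'
from h import *
for i in range(3): env.read_camera("scene")
M=P("wrist"); im=env.read_camera("wrist"); s=env.state(); print(s['t'],s['eef_pos'],s['tcp_rot'],s['grip_force'])
np.save("Mw9",M); cv2.imwrite("pics/w9.png",im)
E
```

```text
19.7333 [635.71566925 196.73341552  75.30817335] [ 3.14135367e+00 -6.66713212e-05  1.24675499e-01] 29.99978005886078
```

View pics/w9.png

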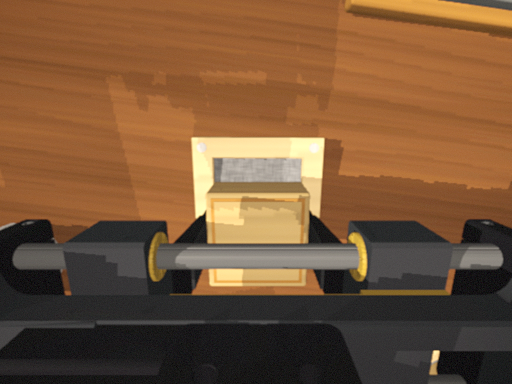

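The square block is centred and aligned with the recess (board corners (193,138) and (324,138)). Lowering it now.

Call:
{"api": "step_arm", "payload": {
  "plan": [
    [[0, 0, 20, 0, -1], [0, 0, 36, 0, -1], [0, 0, 46, 0, -1], [0, 0, 51, 0, -1], [0, 0, 54, 0, -1], [0, 0, 54.5, 0, -1], [0, 0, 54.5, 0, 0.6], [0, 0, 54.5, 0, 0.6]]
  ]
}}

```text
t: 20.4
eef_pos: [636.4, 196.1, 21.0]
tcp_rot: [3.142, -0.001, 0.123]
ft_force: [-0.2, 0.8, -0.3]
opening: 0.714
grip_force: 0.0
```

Call:
{"api": "step_arm", "payload": {
  "plan": [
    [[0, 0, 0, 0, 0.7], [0, 0, 0, 0, 0.7], [0, 0, 0, 0, 0.7], [0, 0, -5, 0, 1], [0, 0, -30, 0, 1], [0, 0, -65, 0, 1], [0, 0, -100, 0, 1], [0, 0, -135, 0, 1]]
  ]
}}

```text
t: 21.07
eef_pos: [635.7, 196.3, 157.2]
tcp_rot: [3.141, 0.0, 0.123]
ft_force: [1.1, 0.9, 0.5]
opening: 0.995
grip_force: 0.0
```

Call:
{"api": "step_arm", "payload": {
  "plan": [
    [[-20, 30, -35, 0, 1], [-40, 60, -70, 0, 1], [-60, 90, -105, 0, 1], [-80, 120, -140, 0, 1], [-90, 150, -170, 0, 1], [-100, 180, -200, 0, 1], [-100, 200, -230, 0, 1], [-100, 200, -230, 0, 1]]
  ]
}}

```text
t: 21.73
eef_pos: [560.5, -16.2, 388.8]
tcp_rot: [3.141, -0.003, 0.123]
ft_force: [-0.1, -0.4, 0.0]
opening: 1.0
grip_force: 0.0
```

```bash
python3 - <<'E'
from h import *
for i in range(3): env.read_camera("scene")
im=env.read_camera("wrist"); s=env.state(); print(s['t'],s['eef_pos'])
cv2.imwrite("pics/w10.png",cv2.resize(im,(800,600)))
E
```

```text
21.9333 [561.01643558 -14.62998199 385.64869183]
```

View pics/w10.png

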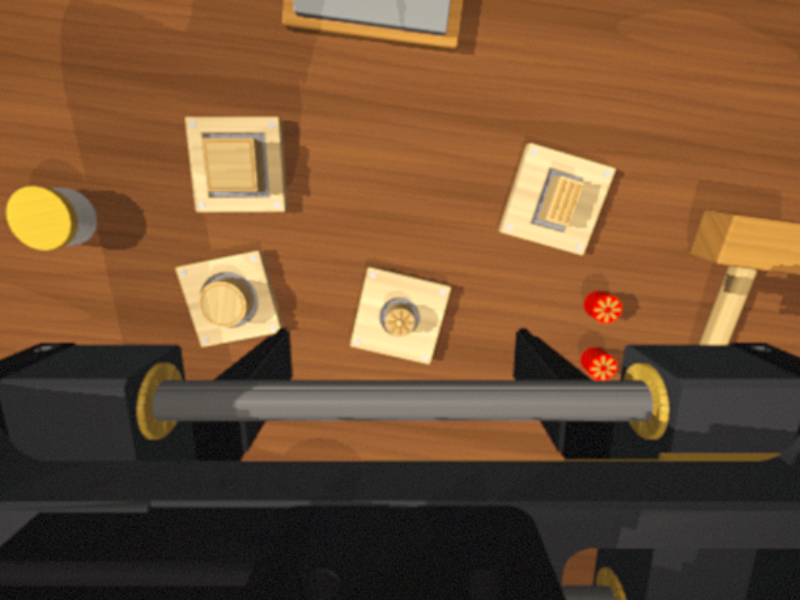

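All four blocks sit in their recesses with felt visible round them: square (232,165), large round (224,300), rosette (400,320) and oblong (567,202). The bystanders and the red ones are untouched.

```bash
python3 -c "
from cell import env
print(env.job_done())"
```

```text
the job is handed in; nothing more can be done
None
```

All four blocks are in their matching boards, carved face up. The mallet, tin and red look-alikes were left alone, and the job was handed in at about 22 s.

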